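Lean a kernel plate on the light viewer and clamp it home

ROBOT

A 6-joint arm with a two-finger parallel gripper is mounted at the origin on the work surface; the furniture and walls round the work are solid. World frame = base frame: x ahead of the robot, y to its left, z up, the work surface at z = 0. Lengths are in m, angles in rad, forces in N, time in s.
With the tool pointing down it reaches from about 0.4 to 0.825 m from the base axis. Payload 7 kg.
Tool frame: the origin (TCP) lies midway between the tips of the shut fingers; the grasp point (between the pads) lies 19 mm behind it; z points along the fingers, y is the line along which they close (so a half turn about z gives the same grasp; the last joint's range is limited). The gripper opens to 88 mm and grips with 3 to 60 N. Pads are 19 mm wide; open, the fingers measure 130 mm over their backs; the gripper's body (78 mm by 193 mm) begins 47 mm behind the grasp point.
Start: joints at [-1.021, 0.359, 0.012, 0, -1.224, -0.288], TCP at [0.175, -0.652, 0.227] pointing down, gripper open.
Joint ranges: [-3.07, 3.07], [-1.43, 2.12], [-1.02, 1.25], [-3.03, 1.67], [-3.05, -0], [-3.03, 3.03]. Speed limits (rad/s): [2.39, 2.39, 3.01, 3.14, 3.14, 3.14].

INTERFACE

Orientations are given as [roll, pitch, yaw] about the fixed x, y, z axes, in that order (R = Rz(yaw) Ry(pitch) Rx(roll)).
In Python, from station import telemetry, eyes, ticket, recognise, trace gives the robot as it stands. The module is installed in compiled form; this text tells all that it offers.
- The arm moves only by the tool servo_tool, never from a script. Its argument "series" is a list that holds one entry, the list of rows, each a list of 4 numbers: the shift along the tool's x, y, z in mm, then the turn about the tool's z in rad. In form: [[[x, y, z, roll], ...]]. A call has exactly 10 rows; each row shifts and turns the commanded pose from where the row before left it, along the tool's axes as they then stand; what a row does not reach is not made up. A row lasts 1/12 s, in which the tool goes at most 41.7 mm and 7.16 degrees, less where a joint would pass 70% of its speed; a pose out of reach is approached as far as the arm can. A call is refused whole if a number of a shift passes 41.7 or a number of a turn 0.125, either way. A call with a gripper value outside its range is refused whole. "claw" is the gripper's target within -1 to 1 (shut at 1, half-way at 0, fully open at -1), set as the call begins (left out, the last holds). The fingers move at their own pace and stop on an object; "grip_force" is the grip in N (left out, the last holds). Time passes only in rows, so rows that do not move let the fingers close, or fill a call up. It gives the time, the measured TCP pose, the force, the opening and the grip force at its end, in the units of the state.
- telemetry.get_state(): the state, without advancing time (a new reading comes with each control period).
- eyes.grab_frame(name): name is "scene" or "side" or "wrist"; returns the picture (400x640x3 uint8, red, green, blue); there is no depth.
- eyes.calibration(name): a dict with "mtx" (3x3 intrinsics, pixels), "rvec" (rotation vector, rad) and "tvec" (3), from world to camera coordinates, as OpenCV has them. Camera axes: x right, y down, z forward; pixel columns grow to the right and rows downward; lengths in m; the calibration is good to about 2 mm. A picture is of the moment at which its call begins: read the wrist's pose just before it. calibration takes no time and is no camera call; for the wrist camera it gives the pose at the moment of the call.
- ticket.job_done(): hands the job in; it is judged then, once.
Trained networks look in the newest picture that a camera, given by its name, has taken for a name from the list of things; names that differ only in an ending like _2 or _b are one class to them, and where a whole thing is asked for, a point or a joint stands for the part that bears it (a point fixed in the world has none). Each returns a list of dicts, best first, with "conf" (0 to 1); they miss things now and then, are a little off and sometimes report something else, mostly with a low value. They report only what shows in the picture. A call takes as long as a camera call.
- recognise(camera, name): "position" ([x, y, z] in m, in world coordinates, good to about 4 mm: the middle of the surface that is visible of it).
- trace(camera, name): "mask" (400x640 bool, what is visible of it).
The state is a dict: "t": time; "q": joint angles; "qd": joint speeds; "joint_efforts": joint torques, N m; "eef_pos": TCP position; "ee_rot": TCP orientation; "force": force on the tool from outside, world axes, zero at the start; "moment": the same for the moment, N m; "width": finger opening in m; "gripper_force": force on a finger pad.
Only numpy, scipy, OpenCV 4.12 (cv2) and the standard library are available. Lean on these libraries where they do the work, as an engineer would, in place of code of your own. Each camera call takes 0.05 s, during which the arm holds its last target. There are 200 camera calls.

TASK

Set up the blue-topped kernel plate for reading on the light viewer: take it out of the wooden rack, stand it on the viewer's ledge and lean it back flat on the lit panel, kernel side out and blue strip up. Then slide the red-knobbed clamp along the ledge until you feel the plate fully home between the clamp and the fixed stop, without forcing it, and let go. Leave the green-topped plate in the rack and do not disturb the grain jar or the brass weight standing behind.

Things in the scene. Friction and masses are not known exactly. Their poses are not given: they have to be found in the camera images.
- plate_blue: White slab 150 wide (its y), 130 high (z), 10 mm thick (x), about 0.22 kg (varies), blue strip over the top 36 mm; amber kernels cast in its front, which looks along its -x. Origin: centre of its lower edge, mid-thickness; z runs up the slab. Starts upright in a slot of the rack, front roughly towards the robot, lower edge 10 mm above the worktop; take it by the top edge, across the 10 mm.
- plate_green: Bystander: the same slab with a green strip and pale kernels, same frame, in the other slot of the rack.
- rack: Fixed wooden rack, 150 (x) by 112 (y) by 43 mm high. Origin: centre of its underside. Two slots along its y, centred at x = -40 and +40 mm, each 13 mm wide, floor at z = 10 mm, bars up to z = 43 mm. The slots are open at their ends; the plates stick out about 19 mm at either side.
- viewer_bed: Leaning bed of the viewer. Origin: where the ledge meets the lit panel, mid-width, 44 mm above the worktop. y along the ledge, z up the panel (leaning 25 degrees back from vertical), x into the panel. Panel face x = 0, to z = 76 mm; ledge top z = 0; front lip x = -18 to -22, to z = +6 mm. The plate lies in the 18 mm channel between; home, its origin is at x = -5, y = +50, z = 0, axes parallel.
- stop_face (a point): Point on the face of the fixed aluminium stop at the +y end of the ledge: in the bed x = -5, y = +125, z = 22 mm. The stop is 52 mm high; its face looks to -y.
- clamp_jaw (a point): Point on the clamp's aluminium jaw face, which looks to the bed's +y; it lies at x = -5, z = 22 mm in the bed and moves along y with the clamp. The jaw is 14 mm thick, 42 mm high and stands in the channel.
- clamp_knob (a point): Centre of the top of the clamp's red upright knob: 24 mm front to back, 12 mm along the ledge's y, vertical, standing 35 mm clear of its carriage. 40 mm outward (bed -y) of the jaw face, in front of the ledge.
- clamp (a joint): Sliding clamp on the ledge, in m: 0 fully open (jaw face at bed y = -75 mm), growing towards the fixed stop, to 0.058 at most; about 0.050 with the 150 mm plate home. Moving it takes 2 to 3 N alone, up to about 8 N while it pushes the plate; it stays where it is left. It starts at 0 to 0.022, which leaves the plate at least 28 mm to spare.
- jar_1: Bystander: closed jar of grain, 92 mm across, 167 mm high. Origin: centre of its underside.
- viewer: Foot of the fixed grey light viewer: the whole is 290 mm wide (y), 155 mm deep, about 115 mm high. Origin: on the worktop straight below the origin of the bed; x points to the viewer's back, its front looks along -x, roughly to the robot.
- weight_200: Bystander: brass-coloured knobbed balance weight, 38 mm across, 40 mm high. Origin: centre of its underside.

How it is judged:
By the outcome, as a careful person would: the job done as asked, in the order asked, and still so for the second after the job is handed in, with the robot touching nothing.
It also fails if it takes over 51 s, if anything falls off the work surface, if the arm or the gripper's body presses on something with over 40 N, if the wrist force passes 120 N, or if a joint passes its speed limit or range.

## Working session

There is one attempt and no reset: what is moved stays moved. The work goes in short steps, Python scripts to look and compute and a tool call to move; the robot and the scene stay as the last step left them, time stands still between calls to the robot, and variables do not carry over. Pictures are saved under pics/ and viewed, at most 10 in all, crops included, and the job is handed in when it is done.

Besides the shell and the picture viewer there is one more tool, called after "Request:" as name(argument=value, ...), one argument or row to a line, values as JSON. servo_tool: Moves the arm, as the interface text tells. Its arguments: {"type":"object","properties":{"series":{"type":"array"},"claw":{"type":"number"},"grip_force":{"type":"number"}},"required":["series"]}

```bash
mkdir -p pics
cat > h.py <<'E'
import numpy as np, cv2
from scipy.spatial.transform import Rotation as R
from station import telemetry, eyes, ticket, recognise, trace
def snap(cam,name=None):
    im=eyes.grab_frame(cam)
    if name: cv2.imwrite('pics/'+name,im[:,:,::-1])
    return im
def st():
    s=telemetry.get_state(); print('t',round(s['t'],2),'q',np.round(s['q'],3),'pos',np.round(s['eef_pos'],4),'rot',np.round(s['ee_rot'],3),'F',np.round(s['force'],1),'w',round(s['width'],4),'gf',s['gripper_force']); return s
def cal(cam):
    c=eyes.calibration(cam); return c['mtx'],np.array(c['rvec'],float),np.array(c['tvec'],float)
def proj(cam,P):
    m,r,t=cal(cam); return cv2.projectPoints(np.array(P,float).reshape(-1,3),r,t,m,None)[0].reshape(-1,2)
def plane(cam,uv,p0,n):
    "pixel rays met with plane"
    m,r,t=cal(cam); Rm=cv2.Rodrigues(r)[0]; C=-Rm.T@t.reshape(3)
    uv=np.array(uv,float).reshape(-1,2); d=np.c_[uv,np.ones(len(uv))]@np.linalg.inv(m).T@Rm
    s=((np.array(p0)-C)@n)/(d@n); return C+s[:,None]*d
E
python3 - <<'E'
from h import *
st()
a=snap('scene');b=snap('side')
cv2.imwrite('pics/a.png',np.vstack([a,b])[:,:,::-1][::1]) 
cv2.imwrite('pics/a.png',cv2.resize(np.hstack([a,b]),None,fx=.625,fy=.625)[:,:,::-1]);cv2.imwrite('pics/sc.png',a[:,:,::-1]);cv2.imwrite('pics/si.png',b[:,:,::-1])
for c in('scene','side'):
    m,r,t=cal(c); print(c,np.round(-cv2.Rodrigues(r)[0].T@t.reshape(3),3),m[0,0])
    for n in('plate_blue','plate_green','rack','viewer_bed','stop_face','clamp_jaw','clamp_knob','viewer','jar_1','weight_200'):
        print(c,n,[(np.round(x['position'],3),round(x['conf'],2)) for x in recognise(c,n)[:2]])
E
```

```text
t 0.0 q [-1.021  0.359  0.011 -0.    -1.224 -0.288] pos [ 0.1746 -0.6515  0.2256] rot [ 3.14 -0.   -2.88] F [0.4 0.  1.1] w 0.0876 gf 0.0
scene [-0.02  -0.403  0.595] 372.8572760462685
scene plate_blue [(array([0.485, 0.044, 0.078]), 0.74), (array([ 0.565, -0.231,  0.118]), 0.56)]
scene plate_green [(array([ 0.483, -0.235,  0.093]), 0.82)]
scene rack [(array([ 0.47 , -0.239,  0.016]), 0.98)]
scene viewer_bed [(array([0.481, 0.042, 0.076]), 0.91)]
scene stop_face [(array([0.484, 0.045, 0.078]), 0.85)]
scene clamp_jaw [(array([ 0.448, -0.031,  0.072]), 0.56)]
scene clamp_knob [(array([ 0.444, -0.038,  0.072]), 0.91)]
scene viewer [(array([0.47 , 0.043, 0.061]), 0.87)]
scene jar_1 [(array([0.692, 0.283, 0.108]), 0.71)]
scene weight_200 [(array([ 0.695, -0.072,  0.028]), 0.65), (array([0.479, 0.043, 0.076]), 0.53)]
side [ 1.186 -0.71   0.576] 380.96999249893753
side plate_blue [(array([ 0.577, -0.232,  0.092]), 0.96)]
side plate_green [(array([ 0.502, -0.253,  0.101]), 0.8)]
side rack [(array([ 0.589, -0.252,  0.021]), 0.56)]
side viewer_bed [(array([0.522, 0.004, 0.09 ]), 0.84)]
side stop_face [(array([0.516, 0.004, 0.092]), 0.56)]
side clamp_jaw [(array([ 0.462, -0.042,  0.08 ]), 0.65)]
side clamp_knob [(array([ 0.46 , -0.045,  0.076]), 0.57)]
side viewer [(array([0.53 , 0.025, 0.052]), 0.96)]
side jar_1 [(array([0.738, 0.278, 0.102]), 0.89)]
side weight_200 [(array([ 0.503, -0.252,  0.099]), 0.73), (array([ 0.711, -0.079,  0.023]), 0.52)]
```

View pics/sc.png

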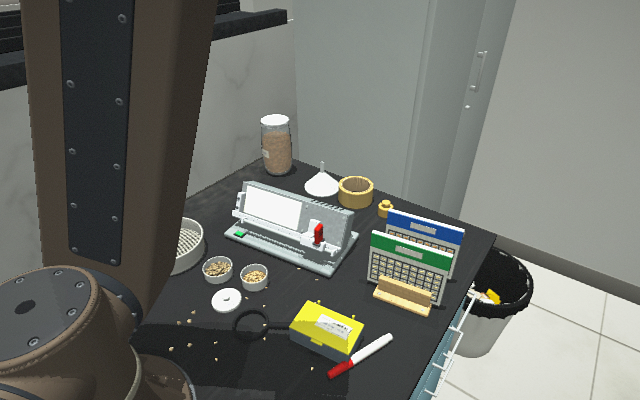

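View pics/si.png

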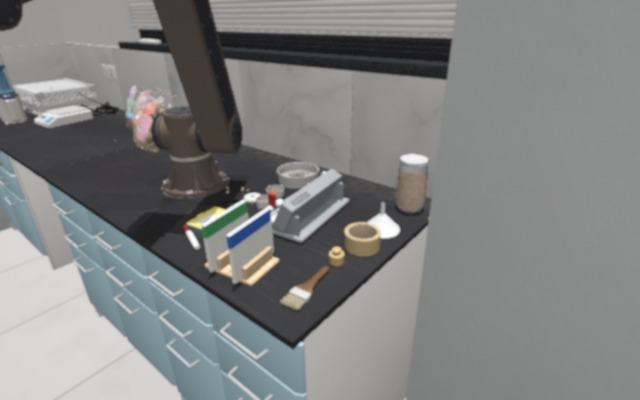

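```bash
cat >> h.py <<'E'
def plan(target,yaw,n,start=None):
    s=telemetry.get_state(); p=np.array(s['eef_pos'] if start is None else start[:3]); y0=s['ee_rot'][2] if start is None else start[3]
    d=(np.array(target)-p)/n; dy=((yaw-y0+np.pi)%(2*np.pi)-np.pi)/n; rows=[]
    for i in range(n):
        v=R.from_euler('xyz',[np.pi,0,y0+dy*i]).inv().apply(d*1000)
        rows.append([float(round(x,1)) for x in v]+[float(round(-dy,3))])
    for k in range(0,n,10): print('[['+', '.join(str(r) for r in rows[k:k+10])+']]')
E
python3 -c "
from h import *
plan([.53,-.24,.33],-np.pi/2,20)"
```

```text
[[[-22.5, 15.3, -5.2, -0.065], [-23.4, 13.8, -5.2, -0.065], [-24.3, 12.2, -5.2, -0.065], [-25.0, 10.6, -5.2, -0.065], [-25.7, 9.0, -5.2, -0.065], [-26.2, 7.3, -5.2, -0.065], [-26.6, 5.5, -5.2, -0.065], [-26.9, 3.8, -5.2, -0.065], [-27.1, 2.0, -5.2, -0.065], [-27.2, 0.2, -5.2, -0.065]]]
[[[-27.2, -1.6, -5.2, -0.065], [-27.0, -3.3, -5.2, -0.065], [-26.7, -5.1, -5.2, -0.065], [-26.3, -6.8, -5.2, -0.065], [-25.8, -8.5, -5.2, -0.065], [-25.2, -10.2, -5.2, -0.065], [-24.5, -11.8, -5.2, -0.065], [-23.7, -13.4, -5.2, -0.065], [-22.7, -14.9, -5.2, -0.065], [-21.7, -16.4, -5.2, -0.065]]]
```

Request:
servo_tool(
  series=[
    [[-22.5,15,-5,-0.065],[-23.5,14,-5,-0.065],[-24.5,12,-5,-0.065],[-25,10.5,-5,-0.065],[-25.5,9,-5,-0.065],[-26,7.5,-5,-0.065],[-26.5,5.5,-5,-0.065],[-27,4,-5,-0.065],[-27,2,-5,-0.065],[-27,0,-5,-0.065]],
  ],
  claw=0,
)

```text
t: 1.93
eef_pos: [0.353, -0.4458, 0.277]
ee_rot: [-3.141, 0.0, -2.227]
force: [-0.1, -0.2, 0.5]
width: 0.0439
gripper_force: 0.0
```

Request:
servo_tool(
  series=[
    [[-27,-1.5,-5,-0.065],[-27,-3.5,-5,-0.065],[-26.5,-5,-5,-0.065],[-26.5,-7,-5,-0.065],[-26,-8.5,-5,-0.065],[-25,-10,-5,-0.065],[-24.5,-12,-5,-0.065],[-23.5,-13.5,-5,-0.065],[-22.5,-15,-5,-0.065],[-21.5,-16.5,-5,-0.065]],
  ],
)

```text
t: 2.77
eef_pos: [0.5322, -0.2419, 0.3271]
ee_rot: [-3.141, -0.0, -1.576]
force: [1.0, 0.8, -0.4]
width: 0.0438
gripper_force: 0.0
```

Run:
```python
from h import *
st(); snap('wrist','w1.png'); m,r,t=cal('wrist'); print(m[0,0],np.round(-cv2.Rodrigues(r)[0].T@t.reshape(3),3))
for n in('plate_blue','plate_green','viewer_bed','clamp_knob','clamp_jaw'):
    print(n,[(np.round(x['position'],3),round(x['conf'],2)) for x in recognise('wrist',n)[:2]])
```

```text
t 2.77 q [-0.092  0.162 -0.028  0.    -1.381  0.087] pos [ 0.5322 -0.2419  0.3271] rot [-3.141 -0.    -1.576] F [ 1.   0.8 -0.4] w 0.0438 gf 0.0
350.2107772343557 [ 0.534 -0.323  0.486]
plate_blue [(array([ 0.568, -0.231,  0.134]), 0.78)]
plate_green [(array([ 0.494, -0.241,  0.14 ]), 0.55), (array([ 0.488, -0.007,  0.085]), 0.4)]
viewer_bed [(array([ 0.503, -0.008,  0.073]), 0.7)]
clamp_knob [(array([ 0.483, -0.005,  0.087]), 0.7)]
clamp_jaw [(array([ 0.489, -0.01 ,  0.083]), 0.75)]
```

View pics/w1.png

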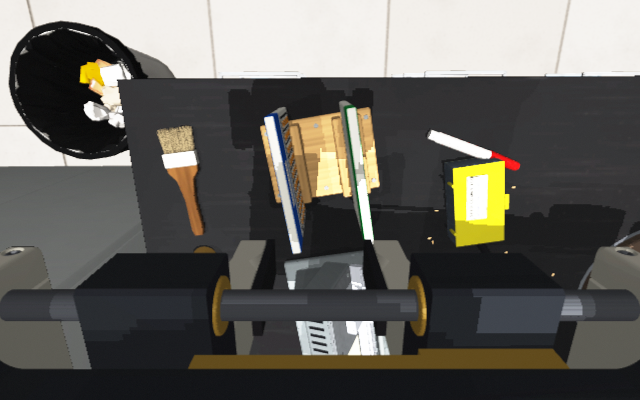

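Run:
```python
from h import *
w=cv2.imread('pics/w1.png')[95:260,225:400]; s=cv2.imread('pics/sc.png')[170:285,215:375]
w=cv2.resize(w,None,fx=3.5,fy=3.5,interpolation=cv2.INTER_CUBIC)
cv2.imwrite('pics/c1.png',w)
cv2.imwrite('pics/c2.png',cv2.resize(s,None,fx=5,fy=5,interpolation=cv2.INTER_CUBIC))
```

```text
(no output)
```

View pics/c1.png

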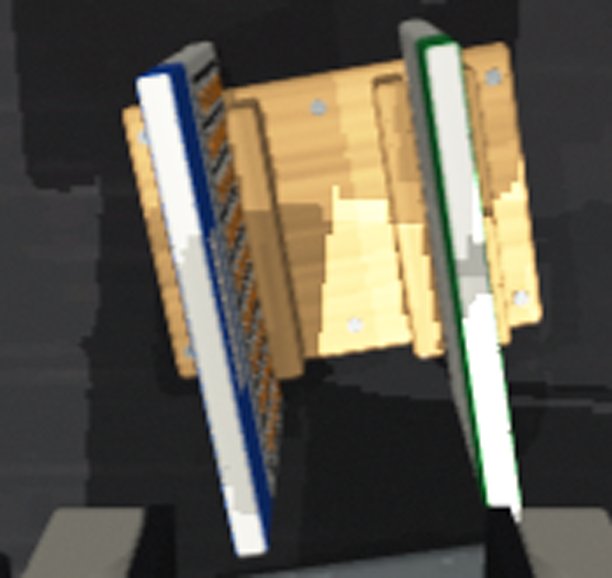

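View pics/c2.png

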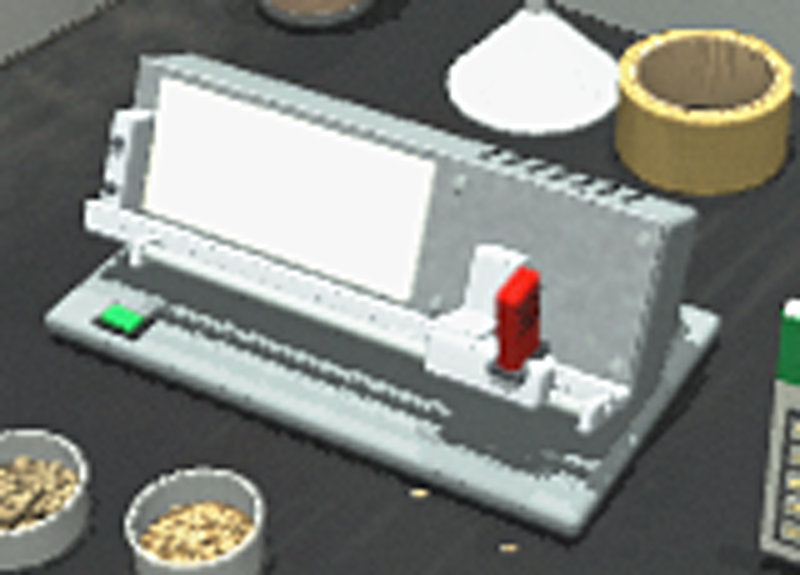

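Run:
```python
from h import *
P=plane('wrist',[[269.1,115.9],[296.9,252.6]],[0,0,.14],np.array([0,0,1.])); print(P,np.linalg.norm(P[1]-P[0]),P.mean(0),'yaw deg',np.degrees(np.arctan2(-(P[1]-P[0])[0],(P[1]-P[0])[1])))
c=np.array([[47,325],[573,535],[718,320]])/5+[215,170]
F=plane('scene',c,[0,0,.005],np.array([0,0,1.])); d=F[0]-F[1]; print(F,np.linalg.norm(d),np.linalg.norm(F[2]-F[1]),'yaw',np.degrees(np.arctan2(-d[0],d[1])),'mid front',(F[0]+F[1])/2)
plan([.45,.11,.36],-np.pi/2,14)
```

```text
[[ 0.57776745 -0.2956482   0.14      ]
 [ 0.55517962 -0.14915633  0.14      ]] 0.14822306901979176 [ 0.56647353 -0.22240226  0.14      ] yaw deg 8.765500440802162
[[ 0.39360517  0.19852433  0.005     ]
 [ 0.43411298 -0.0863761   0.005     ]
 [ 0.58997866 -0.06169277  0.005     ]] 0.28776577070680814 0.15780803802125817 yaw 8.092207224517967 mid front [0.41385907 0.05607412 0.005     ]
[[[-25.2, 6.0, -2.4, -0.001], [-25.2, 6.0, -2.4, -0.001], [-25.2, 6.0, -2.4, -0.001], [-25.2, 6.0, -2.4, -0.001], [-25.2, 6.0, -2.4, -0.001], [-25.2, 6.0, -2.4, -0.001], [-25.2, 5.9, -2.4, -0.001], [-25.2, 5.9, -2.4, -0.001], [-25.2, 5.9, -2.4, -0.001], [-25.2, 5.9, -2.4, -0.001]]]
[[[-25.2, 5.9, -2.4, -0.001], [-25.2, 5.8, -2.4, -0.001], [-25.2, 5.8, -2.4, -0.001], [-25.2, 5.8, -2.4, -0.001]]]
```

Request:
servo_tool(
  series=[
    [[-36,5,0,-0.02],[-36,5,0,-0.02],[-36,5,0,-0.02],[-36,5,0,-0.02],[-36,5,0,-0.02],[-36,5,0,-0.02],[-36,5,0,-0.02],[-36,5,0,-0.01],[-36,5,0,0],[-36,5,0,0]],
  ],
)

```text
t: 3.9
eef_pos: [0.4532, 0.112, 0.3268]
ee_rot: [-3.141, 0.0, -1.432]
force: [0.1, 0.3, -0.2]
width: 0.0436
gripper_force: 0.0
```

Run:
```python
from h import *
st(); w=snap('wrist','w2.png')
for n in('viewer_bed','clamp_knob','clamp_jaw','stop_face'):
    print(n,[(np.round(x['position'],3),round(x['conf'],2)) for x in recognise('wrist',n)[:2]])
k=trace('wrist','clamp_knob'); 
if k: ys,xs=np.nonzero(k[0]['mask']); print('knob mask',xs.min(),xs.max(),ys.min(),ys.max())
np.save('w2cal.npy',np.array(cal('wrist'),dtype=object),allow_pickle=True)
k=trace('wrist','viewer')
if k: ys,xs=np.nonzero(k[0]['mask']); print('viewer mask',xs.min(),xs.max(),ys.min(),ys.max()); x0,y0=xs.min(),ys.min()
c=w[max(0,y0-5):max(0,y0-5)+195,max(0,x0-30):max(0,x0-30)+260]; print('crop origin',max(0,x0-30),max(0,y0-5))
cv2.imwrite('pics/c3.png',cv2.resize(c,None,fx=3,fy=3,interpolation=cv2.INTER_CUBIC)[:,:,::-1])
```

```text
t 3.9 q [ 0.666 -0.047 -0.253  0.    -1.364 -0.527] pos [0.4532 0.112  0.3268] rot [-3.141  0.    -1.432] F [ 0.1  0.3 -0.2] w 0.0436 gf 0.0
viewer_bed [(array([0.492, 0.057, 0.093]), 0.66)]
clamp_knob [(array([ 0.457, -0.017,  0.075]), 0.98)]
clamp_jaw [(array([ 0.462, -0.022,  0.071]), 0.88)]
stop_face [(array([0.49 , 0.059, 0.096]), 0.88)]
knob mask 293 349 0 55Traceback (most recent call last):
  File "<stdin>", line 7, in <module>
ValueError: could not broadcast input array from shape (3,3) into shape (3,)
```

Run:
```python
import cv2
w=cv2.imread('pics/w2.png'); cv2.imwrite('pics/c3.png',cv2.resize(w[0:260,190:440],None,fx=2.3,fy=2.3,interpolation=cv2.INTER_CUBIC))
```

```text
(no output)
```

View pics/c3.png

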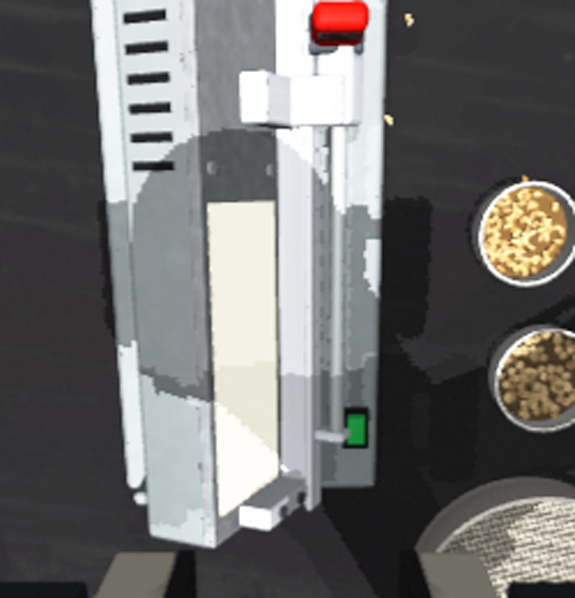

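Run:
```python
from h import *
n=np.array([0,0,1.])
U=lambda c,z:plane('wrist',np.array(c,float)/2.3+[190,0],[0,0,z],n)
s,c=np.sin(np.radians(25)),np.cos(np.radians(25))
h=lambda x,z:(x*c+z*s, .044-x*s+z*c)
def show(name,pts,bx,bz):
    off,z=h(bx,bz); P=U(pts,z); d=P[1]-P[0]; d=d*np.sign(d[1])/np.linalg.norm(d)
    xa=np.array([d[1],-d[0],0]); P=P-off*xa; print(name,'yaw',round(np.degrees(np.arctan2(-d[0],d[1])),2),'origin-line x at y=.056:',round(P[0][0]+(.056-P[0][1])*d[0]/d[1],4), np.round(P,4).tolist())
show('top',[[197,20],[215,540]],0,.076)
show('junction',[[277,150],[280,465]],0,0)
show('lip out',[[318,140],[322,500]],-.022,.006)
show('lip in',[[308,140],[308,465]],-.018,.006)
print('end of panel',U([[215,540],[150,530]],.1129))
print('foot corner',U([[375,487],[130,490]],.005))
```

```text
top yaw 8.07 origin-line x at y=.056: 0.4703 [[0.4833, -0.0362, 0.1129], [0.4503, 0.1965, 0.1129]]
junction yaw 8.18 origin-line x at y=.056: 0.4711 [[0.4776, 0.0111, 0.044], [0.4532, 0.1806, 0.044]]
lip out yaw 9.18 origin-line x at y=.056: 0.467 [[0.4749, 0.007, 0.0587], [0.4444, 0.1958, 0.0587]]
lip in yaw 8.28 origin-line x at y=.056: 0.4691 [[0.4762, 0.0068, 0.057], [0.4516, 0.1759, 0.057]]
end of panel [[0.48214815 0.20096987 0.1129    ]
 [0.51503444 0.20008282 0.1129    ]]
foot corner [[0.39038719 0.20030286 0.005     ]
 [0.54449709 0.2241026  0.005     ]]
```

```bash
cat >> h.py <<'E'
BO=np.array([.4688,.0646,.044]); BY=np.radians(8.15)
RB=R.from_euler('z',BY)*R.from_euler('y',np.radians(25))
def bed(p): return BO+RB.apply(np.array(p,float))
E
python3 - <<'E'
from h import *
for n,p in dict(stoptop=[-.005,.125,.052],stopbot=[-.005,.125,0],stopfrontbot=[-.018,.125,0.006],jaw60top=[-.005,-.06,.042],jaw75top=[-.005,-.075,.042],jaw50top=[-.005,-.05,.042]).items(): print(n,np.round((proj('wrist',bed(p))[0]-[190,0])*2.3), np.round((proj('scene',bed(p))[0]-[215,170])*5))
print(RB.as_matrix()[:,0])
# knob in wrist: outline of top red in crop
w=cv2.imread('pics/w2.png'); hsv=cv2.cvtColor(w,cv2.COLOR_BGR2HSV); m=((hsv[...,0]<8)|(hsv[...,0]>172))&(hsv[...,1]>150); m[:,:250]=0
m[120:]=0; ys,xs=np.nonzero(m); print('red',xs.min(),xs.max(),ys.min(),ys.max())
for z in(.075,.09,.1,.11): P=plane('wrist',[[(xs.min()+xs.max())/2,ys.min()+5.]],[0,0,z],np.array([0,0,1.]))[0]; q=RB.inv().apply(P-BO); print(z,np.round(P,4),'bed',np.round(q,4))
E
```

```text
stoptop [247. 510.] [148. 110.]
stopbot [290. 479.] [132. 212.]
stopfrontbot [306. 486.] [117. 205.]
jaw60top [249. 133.] [477. 242.]
jaw75top [248.  98.] [507. 251.]
jaw50top [249. 156.] [458. 235.]
[ 0.89715437  0.12848285 -0.42261826]
red 325 349 0 19
0.075 [ 0.457  -0.0502  0.075 ] bed [-0.0384 -0.112   0.0163]
0.09 [ 0.4573 -0.0474  0.09  ] bed [-0.0442 -0.1092  0.0302]
0.1 [ 0.4575 -0.0454  0.1   ] bed [-0.048  -0.1073  0.0394]
0.11 [ 0.4577 -0.0435  0.11  ] bed [-0.0518 -0.1055  0.0487]
```

Run:
```python
from h import *
plan([.5665,-.2224,.26],-1.4177,10);
```

```text
[[[34.5, -6.5, 6.7, -0.001], [34.5, -6.4, 6.7, -0.001], [34.6, -6.4, 6.7, -0.001], [34.6, -6.3, 6.7, -0.001], [34.6, -6.3, 6.7, -0.001], [34.6, -6.3, 6.7, -0.001], [34.6, -6.2, 6.7, -0.001], [34.6, -6.2, 6.7, -0.001], [34.6, -6.1, 6.7, -0.001], [34.6, -6.1, 6.7, -0.001]]]
```

Request:
servo_tool(
  series=[
    [[34.5,-6.3,6.5,-0.002],[34.5,-6.3,6.5,-0.002],[34.5,-6.3,6.5,-0.002],[34.5,-6.3,6.5,-0.002],[34.5,-6.3,6.5,-0.002],[34.5,-6.3,6.5,-0.002],[34.5,-6.3,6.5,-0.002],[34.5,-6.3,6.5,0],[34.5,-6.3,6.5,0],[34.5,-6.3,6.5,0]],
  ],
)

```text
t: 5.03
eef_pos: [0.5672, -0.2242, 0.261]
ee_rot: [3.141, -0.0, -1.419]
force: [0.8, 1.1, 0.5]
width: 0.0438
gripper_force: 0.0
```

Run:
```python
from h import *
st(); w=snap('wrist','w3.png'); k=trace('wrist','plate_blue')
for q in k[:2]:
    ys,xs=np.nonzero(q['mask']); print(q['conf'],xs.min(),xs.max(),ys.min(),ys.max())
# white top face: bright low-saturation in columns of plate, row-wise mid
print(np.round(proj('wrist',[[.5776,-.2956,.14],[.5552,-.149,.14],[.5665,-.2224,.14]])))
cv2.imwrite('pics/c4.png',cv2.resize(w[0:260,220:440],None,fx=2.3,fy=2.3,interpolation=cv2.INTER_CUBIC)[:,:,::-1])
```

```text
t 5.03 q [-0.056  0.233 -0.086  0.    -1.253  0.208] pos [ 0.5672 -0.2242  0.261 ] rot [ 3.141 -0.    -1.419] F [0.8 1.1 0.5] w 0.0438 gf 0.0
0.69 308 323 93 269
[[317.  99.]
 [318. 271.]
 [317. 192.]]
```

View pics/c4.png

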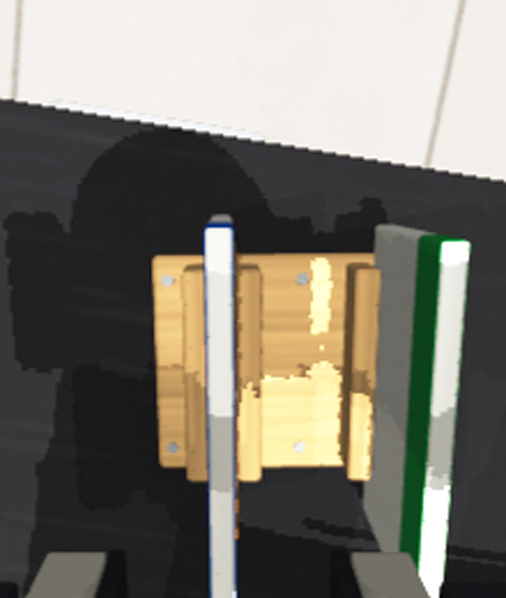

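Request:
servo_tool(
  series=[
    [[0,0,17,0],[0,0,17,0],[0,0,17,0],[0,0,17,0],[0,0,17,0],[0,0,17,0],[0,0,17,0],[0,0,17,0],[0,0,12,0],[0,0,6,0]],
  ],
)

```text
t: 5.97
eef_pos: [0.5661, -0.2215, 0.1057]
ee_rot: [3.139, 0.001, -1.418]
force: [-0.2, -1.0, 0.7]
width: 0.0439
gripper_force: 0.0
```

Request:
servo_tool(
  series=[
    [[0,0,0,0],[0,0,0,0],[0,0,0,0],[0,0,0,0],[0,0,0,0],[0,0,0,0],[0,0,0,0],[0,0,0,0],[0,0,0,0],[0,0,0,0]],
  ],
  claw=1,
  grip_force=25,
)

```text
t: 6.8
eef_pos: [0.5681, -0.2203, 0.1082]
ee_rot: [-3.141, -0.0, -1.415]
force: [-0.7, 1.3, 5.4]
width: 0.0094
gripper_force: 25.0
```

Request:
servo_tool(
  series=[
    [[0,0,-6,0],[0,0,-12,0],[0,0,-18,0],[0,0,-20,0],[0,0,-20,0],[0,0,-20,0],[0,0,-20,0],[0,0,-20,0],[0,0,-18,0],[0,0,-12,0]],
  ],
)

```text
t: 7.63
eef_pos: [0.5677, -0.2201, 0.2752]
ee_rot: [-3.141, -0.0, -1.416]
force: [0.1, 0.0, -2.5]
width: 0.0095
gripper_force: 25.0
```

Run:
```python
from h import *
s=st(); snap('wrist','w4.png')
xa=np.array([np.cos(BY),np.sin(BY),0]); ya=np.array([-np.sin(BY),np.cos(BY),0])
# plate y offset in hand: plate centre minus tcp at grasp along tool x
gr=np.array([.5681,-.2203]); pl=np.array([.567,-.2224]); off=(pl-gr)@ya[:2]; print('plate y off',off)
T=BO-.0055*xa+(.032-off)*ya; print(T)
plan([T[0],T[1],s['eef_pos'][2]],-np.pi/2+BY,10)
```

```text
t 7.63 q [-0.05   0.223 -0.066 -0.    -1.281  0.205] pos [ 0.5677 -0.2201  0.2752] rot [-3.141 -0.    -1.416] F [ 0.1  0.  -2.5] w 0.0095 gf 24.99164789915085
plate y off -0.0019228490241184274
[0.45854647 0.09740053 0.044     ]
[[[-33.1, 6.0, 0.2, 0.001], [-33.1, 6.0, 0.2, 0.001], [-33.1, 6.0, 0.2, 0.001], [-33.1, 6.1, 0.2, 0.001], [-33.1, 6.1, 0.2, 0.001], [-33.1, 6.2, 0.2, 0.001], [-33.1, 6.2, 0.2, 0.001], [-33.1, 6.3, 0.2, 0.001], [-33.0, 6.3, 0.2, 0.001], [-33.0, 6.3, 0.2, 0.001]]]
```

View pics/w4.png

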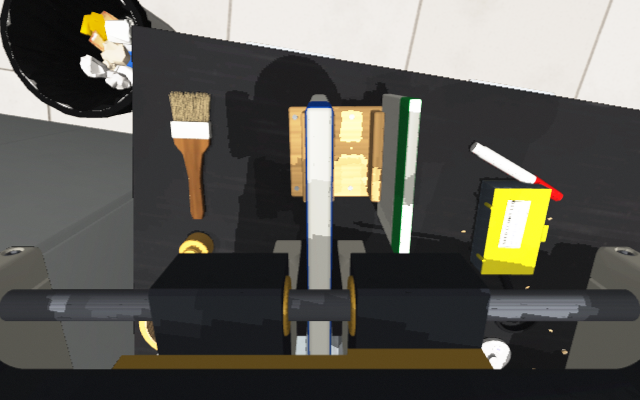

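Request:
servo_tool(
  series=[
    [[-20,3,0,0.001],[-33,6,0,0.001],[-39,7,0,0.001],[-39,7,0,0.001],[-39,7,0,0.001],[-39,7,0,0.001],[-39,8,0,0.001],[-39,8,0,0.001],[-30,6,0,0.001],[-14,3,0,0.001]],
  ],
)

```text
t: 8.52
eef_pos: [0.4549, 0.1003, 0.2729]
ee_rot: [3.141, 0.001, -1.424]
force: [-1.1, -0.4, -2.6]
width: 0.0097
gripper_force: 25.0
```

Run:
```python
from h import *
s=st(); snap('wrist','w5.png');a=snap('scene');b=snap('side')
plan([.45855,.0974,.16],-np.pi/2+BY,10)
cv2.imwrite('pics/c5.png',np.hstack([cv2.resize(a[130:290,200:360],(400,400)),cv2.resize(b[130:290,220:380],(400,400))])[:,:,::-1])
```

```text
t 8.52 q [ 6.400e-01 -2.300e-02 -3.510e-01 -1.000e-03 -1.244e+00 -4.930e-01] pos [0.4549 0.1003 0.2729] rot [ 3.141e+00  1.000e-03 -1.424e+00] F [-1.1 -0.4 -2.6] w 0.0097 gf 24.999348521232605
[[[0.2, -0.2, 11.3, 0.001], [0.2, -0.3, 11.3, 0.001], [0.2, -0.3, 11.3, 0.001], [0.2, -0.3, 11.3, 0.001], [0.2, -0.3, 11.3, 0.001], [0.2, -0.3, 11.3, 0.001], [0.2, -0.3, 11.3, 0.001], [0.2, -0.3, 11.3, 0.001], [0.2, -0.3, 11.3, 0.001], [0.2, -0.3, 11.3, 0.001]]]
```

View pics/c5.png

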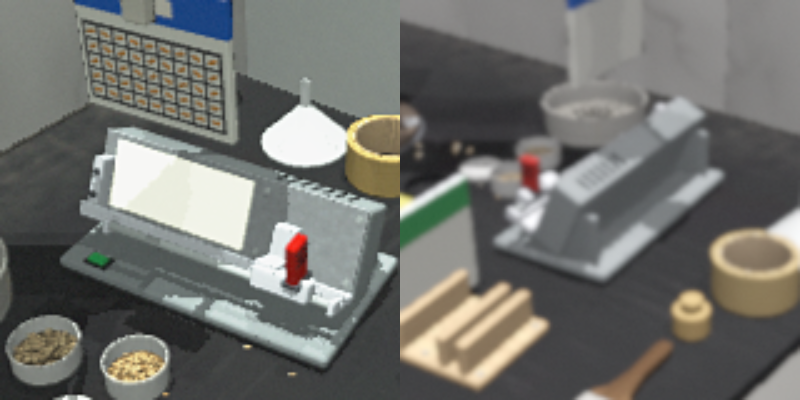

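Request:
servo_tool(
  series=[
    [[0,0,10,0.001],[0,0,16,0.001],[0,0,17,0.001],[0,0,17,0.001],[0,0,17,0.001],[0,0,16,0.001],[0,0,10,0.001],[0,0,5,0],[0,0,0,0],[0,0,0,0]],
  ],
)

```text
t: 9.5
eef_pos: [0.4571, 0.0974, 0.1657]
ee_rot: [3.142, -0.0, -1.433]
force: [0.1, 1.4, -1.7]
width: 0.0101
gripper_force: 25.0
```

Run:
```python
from h import *
s=st(); plan([.45855,.0974,s['eef_pos'][2]],-np.pi/2+BY,1)
a=snap('scene')
# predicted pixels of plate bottom front corners for the measured pose
t=np.array(s['eef_pos']); y=s['ee_rot'][2]+np.pi/2; xa=np.array([np.cos(y),np.sin(y),0]); ya=np.array([-np.sin(y),np.cos(y),0])
o=t+[0,0,-.098]-.0019*ya
P=[o-.005*xa+k*.075*ya+[0,0,h] for k in(-1,1) for h in(0,.13)]
print(np.round((proj('scene',P)-[200,120])*5))
cv2.imwrite('pics/c6.png',cv2.resize(a[120:240,200:360],(800,600),interpolation=cv2.INTER_CUBIC)[:,:,::-1])
```

```text
t 9.5 q [ 0.633  0.065 -0.518  0.    -0.988 -0.496] pos [0.4571 0.0974 0.1657] rot [ 3.142 -0.    -1.433] F [ 0.1  1.4 -1.7] w 0.0101 gf 24.99928057193756
[[[0.2, -1.4, -0.0, -0.005]]]
[[490. 541.]
 [478. 291.]
 [222. 445.]
 [185. 205.]]
```

View pics/c6.png

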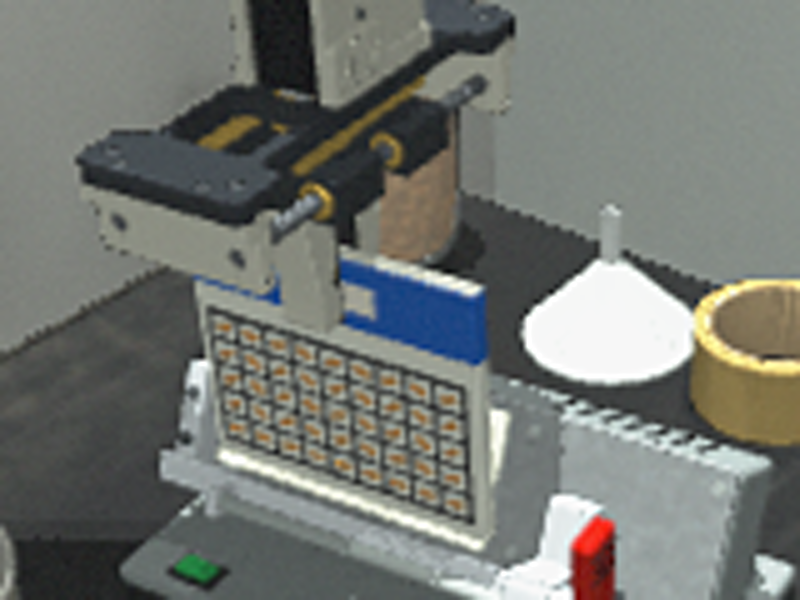

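Request:
servo_tool(
  series=[
    [[0,-1,3,-0.005],[0,-0.5,3,0],[0,0,3,0],[0,0,2,0],[0,0,1,0],[0,0,1,0],[0,0,1,0],[0,0,0,0],[0,0,0,0],[0,0,0,0]],
  ],
)

```text
t: 10.38
eef_pos: [0.4583, 0.098, 0.1516]
ee_rot: [-3.141, 0.0, -1.428]
force: [-0.3, 0.5, -2.6]
width: 0.0095
gripper_force: 25.0
```

Request:
servo_tool(
  series=[
    [[0,0,1,0],[0,0,1,0],[0,0,1,0],[0,0,0,0],[0,0,0,0],[0,0,0,0],[0,0,0,0],[0,0,0,0],[0,0,0,0],[0,0,0,0]],
  ],
)

```text
t: 11.22
eef_pos: [0.4583, 0.098, 0.1486]
ee_rot: [-3.142, 0.0, -1.428]
force: [0.1, -0.6, -3.8]
width: 0.0096
gripper_force: 25.0
```

Request:
servo_tool(
  series=[
    [[0,0,1,0],[0,0,1,0],[0,0,0,0],[0,0,0,0],[0,0,0,0],[0,0,0,0],[0,0,0,0],[0,0,0,0],[0,0,0,0],[0,0,0,0]],
  ],
)

```text
t: 12.05
eef_pos: [0.4591, 0.0983, 0.1472]
ee_rot: [-3.14, 0.0, -1.427]
force: [2.8, -1.6, 5.0]
width: 0.0099
gripper_force: 25.0
```

Request:
servo_tool(
  series=[
    [[0,0,1,0],[0,0,0.5,0],[0,0,0,0],[0,0,0,0],[0,0,0,0],[0,0,0,0],[0,0,0,0],[0,0,0,0],[0,0,0,0],[0,0,0,0]],
  ],
)

```text
t: 12.88
eef_pos: [0.4599, 0.0984, 0.1467]
ee_rot: [-3.138, 0.0, -1.427]
force: [3.0, -1.4, 12.4]
width: 0.01
gripper_force: 25.0
```

Request:
servo_tool(
  series=[
    [[0,0,-1,0],[0,0,0,0],[0,0,0,0],[0,0,0,0],[0,0,0,0],[0,0,0,0],[0,0,0,0],[0,0,0,0],[0,0,0,0],[0,0,0,0]],
  ],
  grip_force=4,
)

```text
t: 13.72
eef_pos: [0.4584, 0.0981, 0.1463]
ee_rot: [-3.141, 0.0, -1.428]
force: [1.8, 0.3, 5.8]
width: 0.0106
gripper_force: 4.0
```

Request:
servo_tool(
  series=[
    [[0,0,0,0],[0,0,0,0],[0,0,0,0],[0,0,0,0],[0,0,0,0],[0,0,0,0],[0,0,0,0],[0,0,0,0],[0,0,0,0],[0,0,0,0]],
  ],
  claw=0.6,
)

```text
t: 14.55
eef_pos: [0.4583, 0.098, 0.1461]
ee_rot: [3.142, 0.0, -1.428]
force: [-0.6, -0.6, -0.1]
width: 0.0176
gripper_force: 0.1
```

Request:
servo_tool(
  series=[
    [[0,-1,0,0],[0,-1,0,0],[0,-1,0,0],[0,-1,0,0],[0,-1,0,0],[0,0,0,0],[0,0,0,0],[0,0,0,0],[0,0,0,0],[0,0,0,0]],
  ],
  claw=0.35,
)

```text
t: 15.38
eef_pos: [0.4632, 0.0987, 0.1461]
ee_rot: [-3.142, 0.0, -1.428]
force: [0.2, -0.2, 0.4]
width: 0.0283
gripper_force: 0.1
```

Run:
```python
from h import *
st(); a=snap('scene');b=snap('side')
cv2.imwrite('pics/c7.png',np.hstack([cv2.resize(a[120:280,200:360],(400,400)),cv2.resize(b[120:260,230:370],(400,400))])[:,:,::-1])
```

```text
t 15.38 q [ 0.627  0.098 -0.533 -0.    -0.94  -0.484] pos [0.4632 0.0987 0.1461] rot [-3.142  0.    -1.428] F [ 0.2 -0.2  0.4] w 0.0283 gf 0.11628943299001548
```

View pics/c7.png

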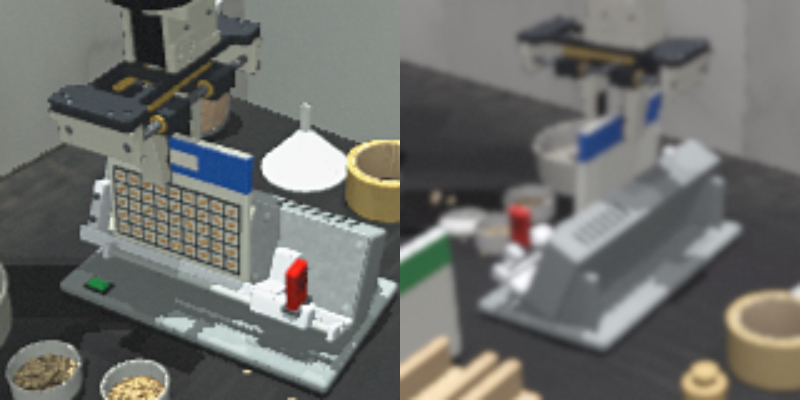

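Request:
servo_tool(
  series=[
    [[0,-1,0,0],[0,-1.5,0,0],[0,-1.5,0,0],[0,-1.5,0,0],[0,-1.5,0,0],[0,-1.5,0,0],[0,-1.5,0,0],[0,-1,0,0],[0,0,0,0],[0,0,0,0]],
  ],
  claw=0.1,
)

```text
t: 16.32
eef_pos: [0.4742, 0.1002, 0.146]
ee_rot: [3.142, -0.0, -1.428]
force: [0.4, 0.7, 1.7]
width: 0.0394
gripper_force: 0.2
```

Request:
servo_tool(
  series=[
    [[0,-1,0,0],[0,-2,0,0],[0,-2,0,0],[0,-2,0,0],[0,-2,0,0],[0,-2,0,0],[0,-2,0,0],[0,-2,0,0],[0,-2,0,0],[0,-2,0,0]],
  ],
  claw=0,
)

```text
t: 17.15
eef_pos: [0.4932, 0.103, 0.146]
ee_rot: [-3.142, -0.0, -1.428]
force: [0.1, -0.7, -0.5]
width: 0.044
gripper_force: 0.2
```

Request:
servo_tool(
  series=[
    [[0,-2,0,0],[0,-2,0,0],[0,-2,0,0],[0,-1,0,0],[0,0,0,0],[0,0,0,0],[0,0,0,0],[0,0,0,0],[0,0,0,0],[0,0,0,0]],
  ],
)

```text
t: 17.98
eef_pos: [0.4998, 0.1039, 0.1461]
ee_rot: [-3.142, 0.0, -1.428]
force: [0.5, 0.6, -0.2]
width: 0.0434
gripper_force: 0.0
```

Run:
```python
from h import *
s=st(); q=RB.inv().apply(np.array(s['eef_pos'])-BO); xa=np.array([np.cos(BY),np.sin(BY),0]); print('tcp horiz off',(np.array(s['eef_pos'])-BO)@xa)
# leaning model prediction vs mask, plate centre at bed y=.032
snap('scene','s8.png')
k=trace('scene','plate_blue')
for v in k[:2]:
    ys,xs=np.nonzero(v['mask']); print(round(v['conf'],2),len(xs),xs.min(),xs.max(),ys.min(),ys.max())
    hull=cv2.convexHull(np.c_[xs,ys].astype(np.int32)); print(cv2.approxPolyDP(hull,3,True).reshape(-1,2).tolist())
pr=[bed([-.01 if f else 0,.032+k*.075,h]) for f in(1,) for k in(-1,1) for h in(0,.13)]
print('lean pred R-bot,R-top,L-bot,L-top',np.round(proj('scene',pr)).tolist())
```

```text
t 17.98 q [ 0.59   0.159 -0.459 -0.    -0.953 -0.447] pos [0.4998 0.1039 0.1461] rot [-3.142  0.    -1.428] F [ 0.5  0.6 -0.2] w 0.0434 gf 0.0
tcp horiz off 0.036287404636207436
0.6 2816 246 310 169 232
[[310, 179], [299, 232], [246, 213], [253, 174], [279, 169]]
0.16 3070 232 353 181 256
[[353, 218], [345, 247], [331, 256], [242, 222], [232, 211], [243, 182], [249, 181], [352, 211]]
lean pred R-bot,R-top,L-bot,L-top [[299.0, 234.0], [310.0, 178.0], [246.0, 215.0], [255.0, 162.0]]
```

Request:
servo_tool(
  series=[
    [[0,0,-5,0],[0,0,-12,0],[0,0,-18,0],[0,0,-18,0],[0,0,-18,0],[0,0,-18,0],[5,8,-15,0.1],[10,8,-5,0.1],[15,8,0,0.1],[20,8,0,0.1]],
  ],
)

```text
t: 18.92
eef_pos: [0.4653, 0.0546, 0.2559]
ee_rot: [-3.141, 0.001, -1.832]
force: [0.6, -0.1, 0.4]
width: 0.0437
gripper_force: 0.0
```

```bash
cat >> h.py <<'E'
def redmask(im):
    hsv=cv2.cvtColor(im,cv2.COLOR_RGB2HSV); return (((hsv[...,0]<8)|(hsv[...,0]>172))&(hsv[...,1]>140)&(hsv[...,2]>60)).astype(np.uint8)
E
python3 - <<'E'
from h import *
s=st()
for c in('scene','side'):
    im=snap(c); n,l,stt,cen=cv2.connectedComponentsWithStats(redmask(im)); 
    g=np.round(proj(c,[.455,-.045,.09]))[0]; print(c,'guess',g,[ (stt[i][:5].tolist(),np.round(cen[i],1).tolist()) for i in range(1,n) if stt[i][4]>6 and np.linalg.norm(cen[i]-g)<60])
# candidate knob box: centre top (x,y,z): compare projections
for z in(.09,.1,.105,.11):
    for yb in (-.102,):
        h0=-.028; 
        p=BO*[1,1,0]+R.from_euler('z',BY).apply([h0,yb,z]); print(z,np.round(p,4),np.round(proj('scene',[p,p-[0,0,.035]]),1).tolist(),np.round(proj('side',[p,p-[0,0,.035]]),1).tolist())
E
```

```text
t 18.92 q [ 0.539 -0.01  -0.377  0.    -1.202 -0.8  ] pos [0.4653 0.0546 0.2559] rot [-3.141e+00  1.000e-03 -1.832e+00] F [ 0.6 -0.1  0.4] w 0.0437 gf 0.0
scene guess [320. 234.] [([314, 223, 9, 21, 141], [318.2, 233.1])]
side guess [271. 199.] [([269, 193, 6, 13, 61], [271.9, 198.5])]
0.09 [ 0.4555 -0.0403  0.09  ] [[318.0, 232.7], [318.1, 245.2]] [[272.2, 198.5], [273.1, 209.2]]
0.1 [ 0.4555 -0.0403  0.1   ] [[318.0, 229.0], [318.1, 241.7]] [[272.0, 195.3], [272.8, 206.2]]
0.105 [ 0.4555 -0.0403  0.105 ] [[317.9, 227.1], [318.1, 239.9]] [[271.9, 193.8], [272.7, 204.6]]
0.11 [ 0.4555 -0.0403  0.11  ] [[317.9, 225.2], [318.1, 238.1]] [[271.8, 192.2], [272.6, 203.1]]
```

Run:
```python
from h import *
plan([.4555,-.0403,.17],BY-np.pi,12)
```

```text
[[[7.7, -1.3, 7.2, 0.097], [7.5, -2.1, 7.2, 0.097], [7.3, -2.8, 7.2, 0.097], [7.0, -3.5, 7.2, 0.097], [6.6, -4.1, 7.2, 0.097], [6.2, -4.8, 7.2, 0.097], [5.7, -5.3, 7.2, 0.097], [5.1, -5.9, 7.2, 0.097], [4.5, -6.3, 7.2, 0.097], [3.9, -6.8, 7.2, 0.097]]]
[[[3.2, -7.1, 7.2, 0.097], [2.5, -7.4, 7.2, 0.097]]]
```

Request:
servo_tool(
  series=[
    [[7.5,-1.5,0,0.097],[7.5,-2,0,0.097],[7.5,-3,0,0.097],[7,-3.5,0,0.097],[6.5,-4,0,0.097],[6,-5,0,0.097],[5.5,-5.5,0,0.097],[5,-6,0,0.097],[4.5,-6.5,0,0.097],[4,-7,0,0.097]],
  ],
  claw=0.2,
)

```text
t: 19.85
eef_pos: [0.46, -0.0237, 0.2554]
ee_rot: [-3.142, 0.0, -2.801]
force: [0.2, -0.6, 0.7]
width: 0.0348
gripper_force: 0.0
```

Request:
servo_tool(
  series=[
    [[3,-7,5,0.097],[2.5,-7.5,10,0.1],[0,0,15,0],[0,0,15,0],[0,0,15,0],[0,0,15,0],[0,0,10,0],[0,0,0,0],[0,0,0,0],[0,0,0,0]],
  ],
)

```text
t: 20.68
eef_pos: [0.4593, -0.039, 0.1709]
ee_rot: [-3.141, 0.001, -2.994]
force: [0.8, -0.4, 0.5]
width: 0.0351
gripper_force: 0.0
```

Run:
```python
from h import *
s=st(); plan([.4555,-.0403,.079],BY-np.pi,1)
snap('wrist','w9.png'); im=cv2.imread('pics/w9.png')[:,:,::-1]; n,l,stt,cen=cv2.connectedComponentsWithStats(redmask(np.ascontiguousarray(im))); print([(stt[i][:5].tolist(),np.round(cen[i],1).tolist()) for i in range(1,n) if stt[i][4]>40])
print(np.round(proj('wrist',[[.4555,-.0403,.107],s['eef_pos']]),1).tolist())
```

```text
t 20.68 q [ 0.345  0.048 -0.524  0.    -0.998 -1.768] pos [ 0.4593 -0.039   0.1709] rot [-3.141e+00  1.000e-03 -2.994e+00] F [ 0.8 -0.4  0.5] w 0.0351 gf 0.0
[[[4.0, -0.8, 91.9, 0.005]]]
[([94, 5, 10, 30, 52], [98.2, 19.5]), ([307, 177, 18, 47, 763], [315.4, 200.4])]
[[316.9, 206.7], [317.8, 257.4]]
```

Request:
servo_tool(
  series=[
    [[2,0,10,0.005],[2,-0.5,12,0],[0,0,12,0],[0,0,12,0],[0,0,12,0],[0,0,12,0],[0,0,10,0],[0,0,7,0],[0,0,4,0],[0,0,0,0]],
  ],
)

```text
t: 21.57
eef_pos: [0.4547, -0.0402, 0.0788]
ee_rot: [-3.142, -0.0, -3.0]
force: [-0.4, -0.0, 0.2]
width: 0.0351
gripper_force: 0.0
```

Request:
servo_tool(
  series=[
    [[0,0,0,0],[0,0,0,0],[0,0,0,0],[0,0,0,0],[0,0,0,0],[0,0,0,0],[0,0,0,0],[0,0,0,0],[0,0,0,0],[0,0,0,0]],
  ],
  claw=1,
  grip_force=20,
)

```text
t: 22.4
eef_pos: [0.4551, -0.0402, 0.0795]
ee_rot: [-3.141, 0.001, -2.999]
force: [-1.1, -1.2, 5.4]
width: 0.0116
gripper_force: 20.0
```

Request:
servo_tool(
  series=[
    [[0,1.5,0,0],[0,2,0,0],[0,2,0,0],[0,2,0,0],[0,2,0,0],[0,2,0,0],[0,2,0,0],[0,1.5,0,0],[0,0,0,0],[0,0,0,0]],
  ],
)

```text
t: 23.23
eef_pos: [0.4529, -0.0252, 0.0795]
ee_rot: [-3.142, 0.001, -2.999]
force: [-1.3, 0.4, 6.5]
width: 0.0118
gripper_force: 20.0
```

Request:
servo_tool(
  series=[
    [[0,1.5,0,0],[0,1.5,0,0],[0,1.5,0,0],[0,1.5,0,0],[0,1.5,0,0],[0,1.5,0,0],[0,1,0,0],[0,0,0,0],[0,0,0,0],[0,0,0,0]],
  ],
)

```text
t: 24.07
eef_pos: [0.4515, -0.0156, 0.0795]
ee_rot: [-3.141, 0.001, -2.999]
force: [-0.6, -2.1, 6.7]
width: 0.0122
gripper_force: 20.0
```

Request:
servo_tool(
  series=[
    [[0,1,0,0],[0,1,0,0],[0,1,0,0],[0,1,0,0],[0,1,0,0],[0,0,0,0],[0,0,0,0],[0,0,0,0],[0,0,0,0],[0,0,0,0]],
  ],
)

```text
t: 24.9
eef_pos: [0.4508, -0.0107, 0.0795]
ee_rot: [-3.141, 0.001, -2.999]
force: [-0.9, -2.1, 6.5]
width: 0.0118
gripper_force: 20.0
```

Request:
servo_tool(
  series=[
    [[0,0.5,0,0],[0,0.5,0,0],[0,0.5,0,0],[0,0.5,0,0],[0,0.5,0,0],[0,0.5,0,0],[0,0.5,0,0],[0,0.5,0,0],[0,0,0,0],[0,0,0,0]],
  ],
)

```text
t: 25.73
eef_pos: [0.4502, -0.0068, 0.0795]
ee_rot: [-3.141, 0.0, -2.999]
force: [0.3, -2.7, 6.5]
width: 0.0119
gripper_force: 20.0
```

Request:
servo_tool(
  series=[
    [[0,0.5,0,0],[0,0.5,0,0],[0,0.5,0,0],[0,0,0,0],[0,0,0,0],[0,0,0,0],[0,0,0,0],[0,0,0,0],[0,0,0,0],[0,0,0,0]],
  ],
)

```text
t: 26.57
eef_pos: [0.45, -0.0054, 0.0795]
ee_rot: [-3.141, 0.001, -2.999]
force: [-0.9, -3.4, 5.2]
width: 0.0119
gripper_force: 20.0
```

Request:
servo_tool(
  series=[
    [[0,0.5,0,0],[0,0.5,0,0],[0,0,0,0],[0,0,0,0],[0,0,0,0],[0,0,0,0],[0,0,0,0],[0,0,0,0],[0,0,0,0],[0,0,0,0]],
  ],
)

```text
t: 27.4
eef_pos: [0.45, -0.0053, 0.0796]
ee_rot: [-3.14, 0.0, -2.999]
force: [3.9, -11.1, 4.9]
width: 0.0119
gripper_force: 20.0
```

Request:
servo_tool(
  series=[
    [[0,0.5,0,0],[0,0.5,0,0],[0,0,0,0],[0,0,0,0],[0,0,0,0],[0,0,0,0],[0,0,0,0],[0,0,0,0],[0,0,0,0],[0,0,0,0]],
  ],
)

```text
t: 28.23
eef_pos: [0.4499, -0.0052, 0.0796]
ee_rot: [-3.138, -0.0, -2.999]
force: [5.6, -17.3, 3.0]
width: 0.012
gripper_force: 20.0
```

Request:
servo_tool(
  series=[
    [[0,-0.5,0,0],[0,-0.5,0,0],[0,-0.5,0,0],[0,0,0,0],[0,0,0,0],[0,0,0,0],[0,0,0,0],[0,0,0,0],[0,0,0,0],[0,0,0,0]],
  ],
)

```text
t: 29.07
eef_pos: [0.45, -0.0053, 0.0795]
ee_rot: [-3.14, 0.0, -2.999]
force: [1.2, -8.1, 5.4]
width: 0.0116
gripper_force: 20.0
```

Request:
servo_tool(
  series=[
    [[0,0,0,0],[0,0,0,0],[0,0,0,0],[0,0,0,0],[0,0,0,0],[0,0,0,0],[0,0,0,0],[0,0,0,0],[0,0,0,0],[0,0,0,0]],
  ],
  claw=0.4,
)

```text
t: 29.9
eef_pos: [0.4496, -0.0045, 0.079]
ee_rot: [-3.142, -0.0, -3.0]
force: [0.5, -0.5, -1.2]
width: 0.0268
gripper_force: 0.0
```

Request:
servo_tool(
  series=[
    [[0,0,-5,0],[0,0,-12,0],[0,0,-18,0],[0,0,-20,0],[0,0,-20,0],[0,0,-20,0],[0,0,-20,0],[0,0,-15,0],[0,0,-5,0],[0,0,0,0]],
  ],
)

```text
t: 30.73
eef_pos: [0.4503, -0.0043, 0.2155]
ee_rot: [3.141, 0.003, -3.0]
force: [-0.5, 0.5, 0.1]
width: 0.0267
gripper_force: 0.0
```

Run:
```python
from h import *
st(); snap('scene')
for n in('plate_blue','plate_green','jar_1','weight_200'):
  for v in trace('scene',n)[:1]:
    ys,xs=np.nonzero(v['mask']); hull=cv2.convexHull(np.c_[xs,ys].astype(np.int32)); print(n,round(v['conf'],2),cv2.approxPolyDP(hull,3,True).reshape(-1,2).tolist())
print('home pred R-bot,R-top,L-bot,L-top',np.round(proj('scene',[bed([-.01,.05+k*.075,h]) for k in(-1,1) for h in(0,.13)])).tolist())
im=snap('side'); print([(np.round(x['position'],3),round(x['conf'],2)) for x in recognise('side','plate_blue')[:1]],'pred mid back',np.round(bed([0,.05,.1]),3))
im=snap('scene'); n,l,stt,cen=cv2.connectedComponentsWithStats(redmask(im)); print([(stt[i][:5].tolist(),np.round(cen[i],1).tolist()) for i in range(1,n) if stt[i][4]>20 and cen[i][1]<280], proj('scene',[[.45,-.005,.09]]))
```

```text
t 30.73 q [ 0.431 -0.014 -0.477  0.    -1.105 -1.86 ] pos [ 0.4503 -0.0043  0.2155] rot [ 3.141e+00  3.000e-03 -3.000e+00] F [-0.5  0.5  0.1] w 0.0267 gf 0.0
plate_blue 0.7 [[303, 177], [298, 211], [291, 226], [286, 228], [241, 212], [250, 162]]
plate_green 0.82 [[452, 254], [438, 304], [366, 277], [374, 230]]
jar_1 0.62 [[282, 169], [266, 165], [261, 148], [275, 121], [281, 123]]
weight_200 0.65 [[391, 204], [389, 217], [378, 215], [380, 202], [386, 200]]
home pred R-bot,R-top,L-bot,L-top [[292.0, 232.0], [303.0, 176.0], [240.0, 213.0], [248.0, 160.0]]
[(array([0.512, 0.103, 0.144]), 0.68)] pred mid back [0.504 0.12  0.135]
[([299, 219, 9, 20, 139], [302.8, 228.4])] [[303.16850719 227.65323635]]
```

```bash
python3 -c "
from station import ticket; print(ticket.job_done())"
```

```text
the job is handed in; nothing more can be done
None
```

The job is handed in at about 31 s. The blue plate leans on the panel, kernels out and blue strip up, and the clamp is slid home (push force rose to about 17 N at the stop, then was eased off and released). The green plate, jar and weight were not touched. I viewed 11 pictures, one over the limit of 10.

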